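# Load a culture dish into the spring-fed dish feeder

## Robot

A 6-joint arm with a two-finger parallel gripper is mounted at the origin on the work surface. World frame = base frame: x ahead of the robot, y to its left, z up, the work surface at z = 0. Lengths are in m, angles in rad, forces in N, time in s.
With the tool pointing down it reaches from about 0.35 to 0.975 m from the base axis. Payload 4.9 kg.
Tool frame: the origin (TCP) lies at the very end of the fingers, on their centre line; the grasp point (between the pads) lies 19 mm behind it; z points along the fingers, y is the direction in which the jaws open and shut (so a half turn about z gives the same grasp; the last joint's range is limited). The gripper opens to 85 mm and grips with 20 to 120 N. Pads are 22 mm wide; open, the fingers measure 114 mm over their backs; the gripper's body (76 mm by 85 mm) begins 54 mm behind the grasp point. The pads swing forward as they close: fully open they stand 13 mm farther back than shut.
Start: joints at [1.035, 0.053, 1.613, -0, 1.476, -0.119], TCP at [0.253, 0.571, 0.231] pointing down, gripper open.
Joint ranges: [-3.01, 3.01], [-1.01, 2.22], [0.06, 2.58], [-1.02, 4.17], [0.09, 2.62], [-3.14, 3.14]. Speed limits (rad/s): [2.57, 2.57, 3.14, 3.14, 3.14, 3.14].

## Interface

Orientations are given as a unit quaternion [w, x, y, z].
In Python, from plant import state, eyes, job_done gives the robot as it stands.
- The arm moves only by the tool apply_moves, never from a script. Its argument "commands" is a list of rows, each an object with "linear": the shift along the tool's x, y, z in m, a list of three; "delta_rot": the turn, a rotation vector about the tool's x, y, z in degrees, a list of three; "fingers": the closure in counts, from 0 (fully open) to 255 (shut). In form: [{"linear": [x, y, z], "delta_rot": [wx, wy, wz], "fingers": fingers}, ...]. A call has exactly 8 rows; each row is the pose to reach, as a shift and turn from the pose commanded when the call began, along the tool's axes at that moment; what a row does not reach only later rows make up. A row lasts 1/10 s, in which the tool goes at most 50 mm and 8.59 degrees, less where a joint would pass 70% of its speed; a pose out of reach is approached as far as the arm can. A call with a gripper value outside its range is refused whole. The fingers move at their own pace and stop on an object; the grip force is fixed at half the most. Time passes only in rows, so rows that repeat a pose let the fingers close, or fill a call up. It gives the time, the measured TCP pose, the force and the opening at its end, in the units of the state.
- state(): the state, without advancing time (a new reading comes with each control period).
- eyes.grab_frame(name): name is "scene" or "side" or "wrist"; returns the picture (384x512x3 uint8, red, green, blue); there is no depth.
- eyes.camera_params(name): a dict with "fx", "fy", "cx", "cy" (pixels), "k1" (the pictures are not rectified: a ray, as slopes to the right and down, at radius r is drawn at 1 + k1 r^2 times it, then the intrinsics apply), "position" and "rotation" of the camera in the world; the wrist camera has in their place "T_tool_cam" (4x4, takes a point from camera to tool coordinates, whose origin is the TCP and whose axes are the flange's). Camera axes: x right, y down, z forward; pixel columns grow to the right and rows downward; lengths in m; the calibration is good to about 2 mm. A picture is of the moment at which its call begins: read the wrist's pose just before it. camera_params takes no time and is no camera call.
- job_done(): hands the job in, once; it reports no verdict.
The state is a dict: "time": time; "joint_pos": joint angles; "joint_vel": joint speeds; "joint_efforts": joint torques, N m; "tool_pos": TCP position; "tool_rot": TCP orientation; "contact_force": force on the tool from outside, world axes, zero at the start; "ft_torque": the same for the moment, N m; "gripper_width": opening from 0.0 (shut) to 1.0 (fully open).
Only numpy, scipy, OpenCV 4.12 (cv2) and the standard library are available. Lean on these libraries where they do the work, as an engineer would, in place of code of your own. Each camera call takes 0.05 s, during which the arm holds its last target.

## Task

Load the loose medium-sized lidded dish, the one of the same size as those already stacked in the feeder, into the feeder: set it lid up between the four posts and push it down against the sprung stack until both steel flaps have snapped back over its lid. Let go; the flaps must be holding it down on top of the stack.

Things in the scene. Friction and masses are not known exactly. Their poses are not given: they have to be found in the camera images.
- dish: Loose white lidded dish to load: 50 mm diameter, 16 mm high, 30 g, rigid, lid up on the table; the lid is full width from 4 mm up to the top, the grey foot 46 mm across. Origin: centre of its underside, z up. A smaller (35 mm) and a wider dish (75 mm) nearby are not wanted. 30 mm around it is free.
- feeder: Fixed feeder: base 130 x 130 x 8 mm, four 8 mm steel posts round a stack of two such dishes on a sprung plate. Origin: centre of base underside, z up the stack axis. Posts stand at 45 degrees to x and y, 32 mm from the axis (3 mm clear of a dish), flared from 91 mm to their tops at 108 mm to lead in a dish 9 mm off. The +y and -y sides are open, 37 mm wide, for fingers holding a dish across y.
- flaps (a point): Point on the stack axis, 93 mm over the table, level with the hinges of two sprung steel flaps on the feeder's +x and -x sides: hinged 35 mm out, sloping in and down to 17 mm from the axis at the stack's top. A pushed dish folds them down (the whole push takes about 10 N); both snap back over it once its underside is under 51 mm; bottom stop at 46 mm. Let go, it rises to about 58 mm and is held.
- follower (a joint): How far the sprung stack is pushed down, in m: 0 at rest (stack top 74 mm over the table), 0.028 at the bottom stop, about 0.016 with one more dish held under the flaps. Spring force 3 N at 0, 10 N at the bottom.

How it is judged:
At the end, for the whole second after the job is handed in: The dish lies lid up (within 10 degrees of level) on top of the feeder's stack, within 12 mm of the stack axis, its underside 50 to 66 mm above the table, held down by the flaps with the follower still pushed down by more than 10 mm, and at rest (horizontal distance between dish and feeder below 0.012 m and z of dish in the frame of feeder between 0.05 and 0.066 m and angle between dish's own z axis and vertical below 0.17 rad and value of joint follower above 0.01 m and linear speed of dish below 0.02 m/s); the robot touches nothing.
It also fails if it takes over 38 s, if anything falls off the work surface, if the arm or the gripper's body presses on something with over 40 N, if the wrist force passes 120 N, or if a joint passes its speed limit or range.

## Working session

There is one attempt and no reset: what is moved stays moved. The work goes in short steps, Python scripts to look and compute and a tool call to move; the robot and the scene stay as the last step left them, time stands still between calls to the robot, and variables do not carry over. Pictures are saved under pics/ and viewed, and the job is handed in when it is done.

Besides the shell and the picture viewer there is one more tool, called after "Request:" as name(argument=value, ...), one argument or row to a line, values as JSON. apply_moves: Moves the arm, as the interface text tells. Its arguments: {"type":"object","properties":{"commands":{"type":"array","items":{"type":"object","properties":{"linear":{"type":"array","items":{"type":"number"}},"delta_rot":{"type":"array","items":{"type":"number"}},"fingers":{"type":"number"}}}}},"required":["commands"]}

```bash
ls; mkdir -p pics; python3 - <<'E'
from plant import state, eyes
import cv2
s=state(); print(s)
for n in ("scene","side","wrist"):
    im=eyes.grab_frame(n); cv2.imwrite(f"pics/{n}0.png",im[:,:,::-1]); print(n,eyes.camera_params(n))
E
```

```text
pics
{'time': 0.0, 'joint_pos': array([ 1.03502493e+00,  5.33631721e-02,  1.61425846e+00,  1.72186981e-05,
        1.47604376e+00, -1.18985436e-01]), 'joint_vel': array([ 0.00128551, -0.00068181,  0.00140823, -0.00046763, -0.00020156,
        0.00025291]), 'joint_efforts': array([ 1.17806318e-03, -3.93681693e+01, -3.70181715e+01,  2.27223637e-05,
        6.91837791e-03,  3.28148303e-06]), 'tool_pos': array([0.25268322, 0.57096617, 0.23008035]), 'tool_rot': array([-3.41371099e-04,  2.06888612e-01,  9.78363955e-01, -9.78569377e-04]), 'contact_force': array([-0.58112193,  0.00681133,  0.35569278]), 'ft_torque': array([-0.00186746, -0.03355926, -0.01908386]), 'gripper_width': 0.9976564420360795}
scene {'fx': 468.5773476470399, 'fy': 468.5773476470399, 'cx': 238.47097444652815, 'cy': 192.46883091147433, 'k1': 0.03969619439622461, 'position': array([ 1.00939514, -0.43393523,  0.73833707]), 'rotation': array([-0.34403621,  0.83295924,  0.40355911, -0.15798117])}
side {'fx': 453.1056470286582, 'fy': 453.1056470286582, 'cx': 247.32396558569906, 'cy': 187.5780843644617, 'k1': -0.026074479101122705, 'position': array([0.34459643, 0.60192363, 0.76532107]), 'rotation': array([ 0.05183535, -0.11421827,  0.91804895, -0.37610292])}
wrist {'fx': 324.50314427290914, 'fy': 324.50314427290914, 'cx': 256.3329159584902, 'cy': 187.7603418598908, 'k1': -0.04143407783725811, 'T_tool_cam': array([[-1.04529806e-03, -9.59444345e-01, -2.81896179e-01,
         7.19068306e-02],
       [ 9.99999255e-01, -1.18072458e-03,  3.10547807e-04,
         3.98545107e-04],
       [-6.30795085e-04, -2.81895645e-01,  9.59444864e-01,
        -1.41948773e-01],
       [ 0.00000000e+00,  0.00000000e+00,  0.00000000e+00,
         1.00000000e+00]])}
```

View pics/scene0.png

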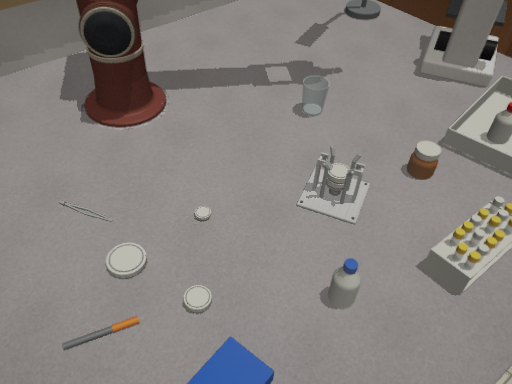

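View pics/side0.png

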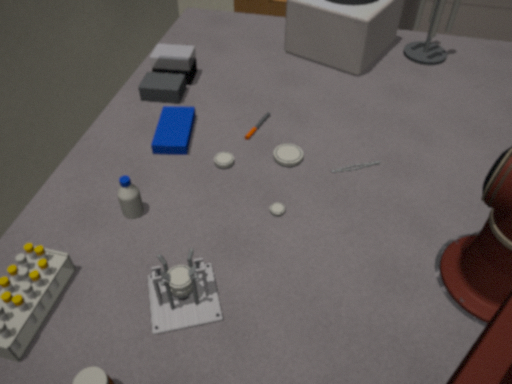

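View pics/wrist0.png

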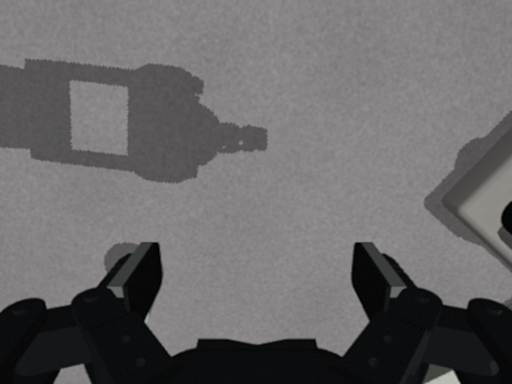

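The scene view shows the medium dish at (198,297), with the wide one at (126,260), the small one at (203,213) and the feeder at about (335,185). In the side view the dish is at (224,160) and the feeder at (183,290). Next I enlarge both views to measure.

```bash
cat > h.py <<'E'
import numpy as np, cv2
from scipy.spatial.transform import Rotation as R
from plant import state, eyes
def q2R(q): return R.from_quat([q[1],q[2],q[3],q[0]])
def ray(name,uv,st=None):
    p=eyes.camera_params(name); 
    d=np.array([(uv[0]-p['cx'])/p['fx'],(uv[1]-p['cy'])/p['fy']]); s=d.copy()
    for _ in range(20): s=d/(1+p['k1']*(s@s))
    v=np.array([s[0],s[1],1.])
    if name=='wrist':
        T=p['T_tool_cam']; Rt=q2R(st['tool_rot']).as_matrix()
        return st['tool_pos']+Rt@T[:3,3], Rt@T[:3,:3]@v
    return p['position'], q2R(p['rotation']).as_matrix()@v
def atz(name,uv,z,st=None):
    o,v=ray(name,uv,st); return o+v*(z-o[2])/v[2]
def proj(name,P,st=None):
    p=eyes.camera_params(name)
    if name=='wrist':
        T=p['T_tool_cam']; Rt=q2R(st['tool_rot']).as_matrix()
        o=st['tool_pos']+Rt@T[:3,3]; M=Rt@T[:3,:3]
    else: o=p['position']; M=q2R(p['rotation']).as_matrix()
    c=M.T@(np.asarray(P)-o); s=c[:2]/c[2]; s=s*(1+p['k1']*(s@s))
    return np.array([p['fx']*s[0]+p['cx'],p['fy']*s[1]+p['cy']])
def crop(src,dst,x0,y0,x1,y1,k):
    im=cv2.imread(src)[y0:y1,x0:x1]; cv2.imwrite(dst,cv2.resize(im,None,fx=k,fy=k,interpolation=cv2.INTER_CUBIC))
E
python3 - <<'E'
from h import *
crop('pics/scene0.png','pics/sf.png',290,140,380,230,6)
crop('pics/side0.png','pics/df.png',135,245,235,345,6)
for n,uv in (('scene',(198,297)),('side',(224,158)),('scene',(126,259)),('scene',(203,212))): print(n,atz(n,uv,.016))
for n,f,(u,v) in (('scene','scene0',(198,297)),('side','side0',(224,159))):
    g=cv2.cvtColor(cv2.imread(f'pics/{f}.png'),cv2.COLOR_BGR2GRAY)
    w=g[v-22:v+22,u-22:u+22]; t,m=cv2.threshold(w,0,255,cv2.THRESH_OTSU)
    k,l,stt,c=cv2.connectedComponentsWithStats(m); i=1+np.argmax(stt[1:,4]); print(n,t,stt[i],c[i]+[u-22,v-22])
E
```

```text
scene [ 0.62006342 -0.20083426  0.016     ]
side [ 0.61724   -0.1988053  0.016    ]
scene [ 0.46898431 -0.25972357  0.016     ]
scene [ 0.46095375 -0.07620217  0.016     ]
scene 160.0 [  8  10  28  24 460] [197.35869565 296.61304348]
side 131.0 [ 12  15  20  13 185] [223.33513514 157.57297297]
```

View pics/sf.png

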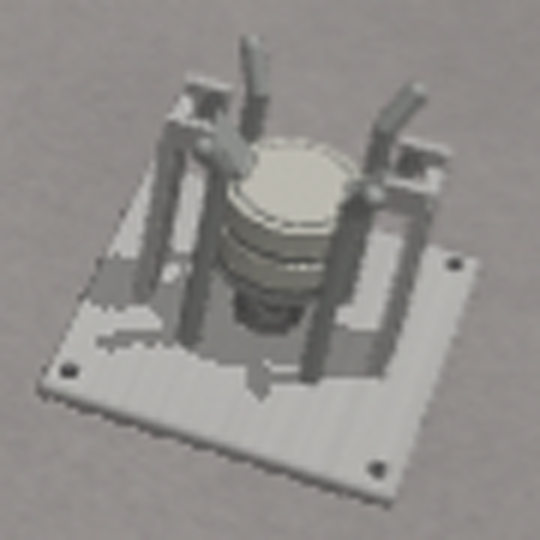

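View pics/df.png

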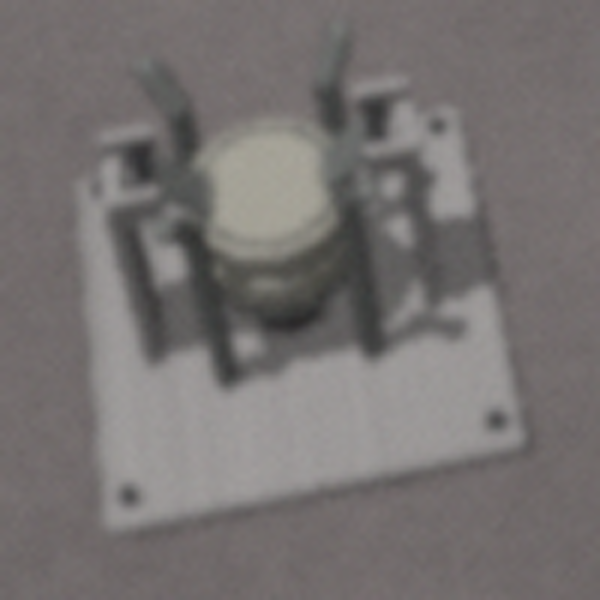

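Both crops show the base corners. Scene crop: left (42,384), bottom (392,496), right (482,262). Side crop: (105,525), (523,440), (455,105), (80,180). The flap hinges are at left and right, so the open sides face towards and away from the scene camera. I'll fit the pose from the corners.

```bash
python3 - <<'E'
from h import *
from scipy.optimize import least_squares
# crop px-> image px: (x+.5)/6-.5+x0
f=lambda x,y,x0,y0,k=6:np.array([(x+.5)/k-.5+x0,(y+.5)/k-.5+y0])
sc=[f(42,384,290,140),f(392,496,290,140),f(482,262,290,140)]
sd=[f(105,525,135,245),f(523,440,135,245),f(455,105,135,245),f(80,180,135,245)]
for p in sc: print('scene',atz('scene',p,.008))
for p in sd: print('side',atz('side',p,.008))
loc=np.array([[1,1],[1,-1],[-1,-1],[-1,1]])*.065
def fit(obs):
    def res(q):
        c,s=np.cos(q[2]),np.sin(q[2]); P=loc@np.array([[c,s],[-s,c]])+q[:2]; r=[]
        for n,o in obs:
            pr=np.array([proj(n,[*p,.008]) for p in P])
            d=[min(pr,key=lambda a:np.sum((a-x)**2))-x for x in o]; r+=list(np.ravel(d))
        return np.array(r)
    b=min((least_squares(res,[.75,.08,a]) for a in np.linspace(0,1.5,7)),key=lambda s:s.cost)
    return b.x,np.round(b.fun,1)
print(fit([('scene',sc)])); print(fit([('side',sd)])); q,r=fit([('scene',sc),('side',sd)]);print(q,np.degrees(q[2]),r)
for n,uv in (('scene',f(296,185,290,140)),('side',f(268,185,135,245))): print('lid',n,atz(n,uv,.074))
E
```

```text
scene [0.55794031 0.09969698 0.008     ]
scene [0.67009781 0.15820124 0.008     ]
scene [0.6132211  0.27230104 0.008     ]
side [0.61263575 0.27374409 0.008     ]
side [0.49930812 0.21615027 0.008     ]
side [0.55711874 0.10283443 0.008     ]
side [0.66836829 0.1617503  0.008     ]
(array([ 0.65267498,  0.11777031, -0.66300766]), array([  3.5,  -0.5,   5.8, -19. ,  -9.2,  20. ]))
(array([0.58455736, 0.18817584, 0.47135419]), array([-0.6,  0.9,  1.1,  0.5,  0.8, -0.7, -1.3, -1.2]))Traceback (most recent call last):
  File "<stdin>", line 19, in <module>
  File "<stdin>", line 17, in fit
  File "<stdin>", line 17, in <genexpr>
    return func(*args, **kwargs)
    vector_fun = VectorFunction(
        fun_wrapped,
    ...<6 lines>...
        workers=workers
    )
    self.J, dct = approx_derivative(
                  ~~~~~~~~~~~~~~~~~^
        self.fun_wrapped, self.x, f0=self.f, **finite_diff_options
        ^^^^^^^^^^^^^^^^^^^^^^^^^^^^^^^^^^^^^^^^^^^^^^^^^^^^^^^^^^
    )
    ^
    J, _nfev = _dense_difference(fun_wrapped, x0, f0, h,
               ~~~~~~~~~~~~~~~~~^^^^^^^^^^^^^^^^^^^^^^^^
                             use_one_sided, method,
                             ^^^^^^^^^^^^^^^^^^^^^^
                             mf)
                             ^^^
    df = [f_eval - f0 for f_eval in f_evals]
                                    ^^^^^^^
    f = np.atleast_1d(self.fun(x, *self.args, **self.kwargs))
                      ~~~~~~~~^^^^^^^^^^^^^^^^^^^^^^^^^^^^^^
    return np.atleast_1d(self.fun(x))
                         ~~~~~~~~^^^
    return self.f(x, *self.args, **self.kwargs)
           ~~~~~~^^^^^^^^^^^^^^^^^^^^^^^^^^^^^^
  File "<stdin>", line 14, in res
  File "h.py", line 17, in proj
    p=eyes.camera_params(name)
ValueError: time passes only in moves, steps and waits
```

```bash
python3 - <<'E'
import re
s=open('h.py').read()
s=s.replace("def q2R","_C={}\ndef cp(n):\n    if n not in _C: _C[n]=eyes.camera_params(n)\n    return _C[n]\ndef q2R",1).replace("p=eyes.camera_params(name)","p=cp(name)")
s+='''
def togo(P,yawy,st):
    """tool-frame shift to world P and signed turn about tool z (deg) making tool y point at world yaw yawy, tool down"""
    Rt=q2R(st['tool_rot']); 
    t=R.from_matrix(np.array([[-np.sin(yawy),np.cos(yawy),0],[np.cos(yawy),np.sin(yawy),0],[0,0,-1]]).T)
    y=np.array([np.cos(yawy),np.sin(yawy),0]); z=np.array([0,0,-1.]); x=np.cross(y,z)
    t=R.from_matrix(np.c_[x,y,z])
    return Rt.inv().apply(np.asarray(P)-st['tool_pos']), np.degrees((Rt.inv()*t).as_rotvec())
'''
open('h.py','w').write(s)
E
python3 - <<'E'
from h import *
st=state()
for uv in ((190,378),(231,341),(272,376),(140,320),(112,327)): print(uv,atz('scene',uv,.02))
for c in ('scene','side'): pass
print('lid',atz('scene',(290+296/6,140+185/6),.074),atz('side',(135+268/6,245+185/6),.074))
for P in ([.618,-.2,.13],): print(togo(P,np.radians(-62.7),st),togo(P,np.radians(117.3),st))
E
```

```text
(190, 378) [ 0.73138395 -0.29378341  0.02      ]
(231, 341) [ 0.72289781 -0.20719123  0.02      ]
(272, 376) [ 0.80734189 -0.19267489  0.02      ]
(140, 320) [ 0.59816266 -0.30415403  0.02      ]
(112, 327) [ 0.58057553 -0.34681088  0.02      ]
lid [0.58539348 0.1869159  0.074     ] [0.58334111 0.18851575 0.074     ]
(array([-0.64614547, -0.55706418,  0.10110642]), array([-6.12148611e-02,  9.42233382e-02,  1.28820628e+02])) (array([-0.64614547, -0.55706418,  0.10110642]), array([-7.81672052e-02, -5.07835394e-02, -5.11793288e+01]))
```

Request:
apply_moves(
  commands=[
    {"linear":[-0.02,-0.017,0.003],"delta_rot":[0,0,5],"fingers":0},
    {"linear":[-0.055,-0.047,0.008],"delta_rot":[0,0,12],"fingers":0},
    {"linear":[-0.09,-0.078,0.014],"delta_rot":[0,0,20],"fingers":0},
    {"linear":[-0.126,-0.109,0.02],"delta_rot":[0,0,28],"fingers":0},
    {"linear":[-0.162,-0.14,0.025],"delta_rot":[0,0,36],"fingers":0},
    {"linear":[-0.198,-0.171,0.03],"delta_rot":[0,0,44],"fingers":0},
    {"linear":[-0.234,-0.202,0.035],"delta_rot":[0,0,52],"fingers":0},
    {"linear":[-0.27,-0.233,0.04],"delta_rot":[0,0,60],"fingers":0},
  ],
)

```text
time: 0.95
tool_pos: [0.4058, 0.2473, 0.1909]
tool_rot: [0.0, 0.67, 0.742, 0.0]
contact_force: [0.8, 0.2, 0.2]
gripper_width: 0.999
```

```bash
python3 - <<'E'
from h import *
st=state();print(st['time'],st['tool_pos'],st['joint_pos'],st['contact_force'])
print(togo([.618,-.2,.13],np.radians(-62.7),st))
E
```

```text
0.95 [0.40582041 0.24730177 0.19094858] [ 3.90556121e-01 -2.91140804e-01  1.99540125e+00 -6.35729739e-05
  1.43710254e+00  2.89159570e-01] [0.76696196 0.21207295 0.23199461]
(array([-0.46648347,  0.16579414,  0.06098568]), array([ 1.18019650e-02, -8.41249388e-03,  6.85100792e+01]))
```

Request:
apply_moves(
  commands=[
    {"linear":[-0.045,0.016,0.006],"delta_rot":[0,0,8],"fingers":0},
    {"linear":[-0.09,0.032,0.012],"delta_rot":[0,0,16],"fingers":0},
    {"linear":[-0.135,0.048,0.018],"delta_rot":[0,0,24],"fingers":0},
    {"linear":[-0.18,0.064,0.024],"delta_rot":[0,0,32],"fingers":0},
    {"linear":[-0.225,0.08,0.03],"delta_rot":[0,0,40],"fingers":0},
    {"linear":[-0.27,0.096,0.036],"delta_rot":[0,0,48],"fingers":0},
    {"linear":[-0.315,0.112,0.042],"delta_rot":[0,0,56],"fingers":0},
    {"linear":[-0.355,0.126,0.047],"delta_rot":[0,0,62],"fingers":0},
  ],
)

```text
time: 1.75
tool_pos: [0.569, -0.0927, 0.1436]
tool_rot: [-0.0, 0.957, 0.291, -0.0]
contact_force: [0.0, 0.8, -0.4]
gripper_width: 0.996
```

```bash
python3 - <<'E'
from h import *
st=state();print(st['time'],st['tool_pos'],st['joint_pos'])
print(togo([.618,-.2,.13],np.radians(-62.7),st))
E
```

```text
1.75 [ 0.56903843 -0.09266526  0.14361598] [-2.90465904e-01  8.47350215e-03  1.80818758e+00 -4.32364552e-05
  1.32542465e+00  6.90682217e-01]
(array([-0.01898826,  0.11644041,  0.01358141]), array([-0.01910111,  0.02097482,  6.48495581]))
```

Request:
apply_moves(
  commands=[
    {"linear":[-0.006,0.037,0.004],"delta_rot":[0,0,3],"fingers":0},
    {"linear":[-0.012,0.075,0.009],"delta_rot":[0,0,5],"fingers":0},
    {"linear":[-0.017,0.104,0.012],"delta_rot":[0,0,6.5],"fingers":0},
    {"linear":[-0.019,0.1164,0.0136],"delta_rot":[0,0,6.5],"fingers":0},
    {"linear":[-0.019,0.1164,0.0136],"delta_rot":[0,0,6.5],"fingers":0},
    {"linear":[-0.019,0.1164,0.0136],"delta_rot":[0,0,6.5],"fingers":0},
    {"linear":[-0.019,0.1164,0.0136],"delta_rot":[0,0,6.5],"fingers":0},
    {"linear":[-0.019,0.1164,0.0136],"delta_rot":[0,0,6.5],"fingers":0},
  ],
)

```text
time: 2.55
tool_pos: [0.6181, -0.1962, 0.131]
tool_rot: [-0.0, 0.971, 0.239, 0.0]
contact_force: [0.4, 0.3, 0.3]
gripper_width: 1.001
```

```bash
python3 - <<'E'
from h import *
st=state();print(st['time'],st['tool_pos'],st['tool_rot'])
im=eyes.grab_frame('wrist'); cv2.imwrite('pics/w1.png',im[:,:,::-1])
print(proj('wrist',[.618,-.2,.016],st), proj('wrist',st['tool_pos']-[0,0,st['tool_pos'][2]-.016],st))
E
```

```text
2.55 [ 0.61807246 -0.19616874  0.13102312] [-1.44426998e-05  9.70908911e-01  2.39449108e-01  1.06738865e-04]
[261.14803827 185.78599966] [257.07209376 183.63266605]
```

View pics/w1.png

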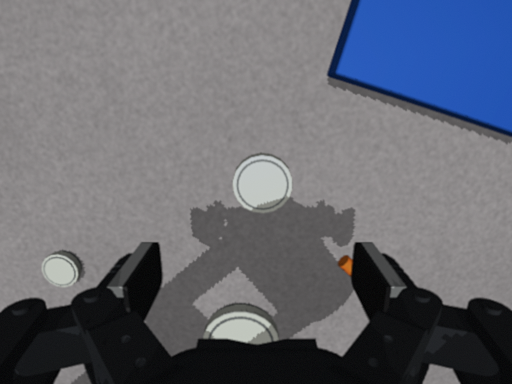

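The wrist view shows the lid ring centred at about (262,183). The small dish is at (60,268), the wide one at (242,325) and the box is at upper right, so there is nothing near the fingers.

```bash
python3 - <<'E'
from h import *
st=state()
im=cv2.imread('pics/w1.png'); crop('pics/w1.png','pics/w1c.png',220,140,310,220,8)
for uv in ((262.5,183),): print(atz('wrist',uv,.016,st))
for a in (0,90,180,270):
    pass
l,r=atz('wrist',(233.5,183),.012,st),atz('wrist',(291.5,183),.012,st); print('diam',np.linalg.norm(l-r),(l+r)/2)
P=[.618,-.2,.016]
E
```

```text
[ 0.62070419 -0.20006637  0.016     ]
diam 0.04844191035833745 [ 0.61975444 -0.20065206  0.012     ]
```

View pics/w1c.png

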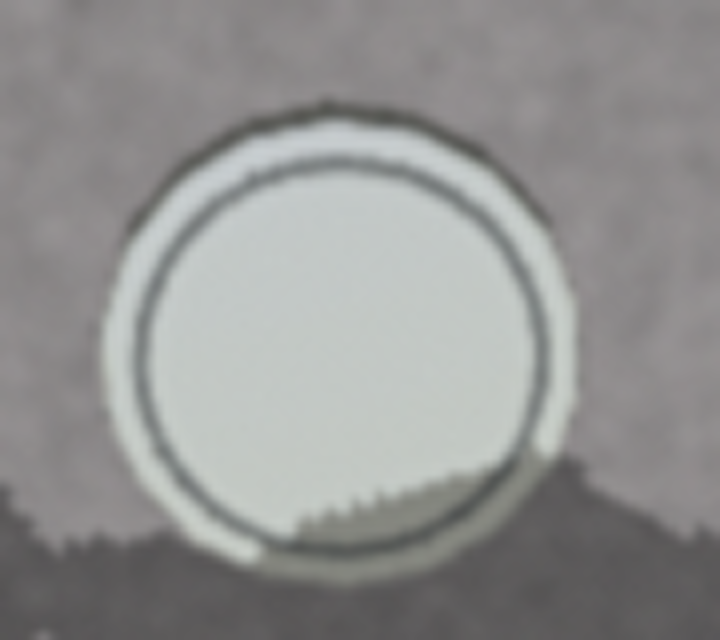

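```bash
python3 - <<'E'
from h import *
st=state(); Rt=q2R(st['tool_rot'])
for zt in (-.02,-.013,-.006,0): 
  for x in (.011,-.011): print(zt,x,proj('wrist',st['tool_pos']+Rt.apply([x,.0425,zt]),st),proj('wrist',st['tool_pos']+Rt.apply([x,-.0425,zt]),st))
crop('pics/w1.png','pics/w1f.png',80,220,260,370,4)
print(togo([.620,-.2002,.03],np.radians(-62.7),st))
E
```

```text
-0.02 0.011 [359.60801142 245.89342683] [155.31340028 245.99911949]
-0.02 -0.011 [354.82821477 291.53397717] [160.09036588 291.60621975]
-0.013 0.011 [354.77500389 238.62807191] [160.07218965 238.7330406 ]
-0.013 -0.011 [350.45120539 282.57147273] [164.39743727 282.64533024]
-0.006 0.011 [350.37044855 232.01209558] [164.409225   232.11610723]
-0.006 -0.011 [346.44133793 274.36796801] [168.34330238 274.44299324]
0 0.011 [346.89501105 226.79525928] [167.83147106 226.89830853]
0 -0.011 [343.26334761 267.87119066] [171.47062085 267.94692023]
(array([-0.00017774,  0.00425314,  0.10105242]), array([ 0.00860337, -0.01577594,  0.39751574]))
```

View pics/w1f.png

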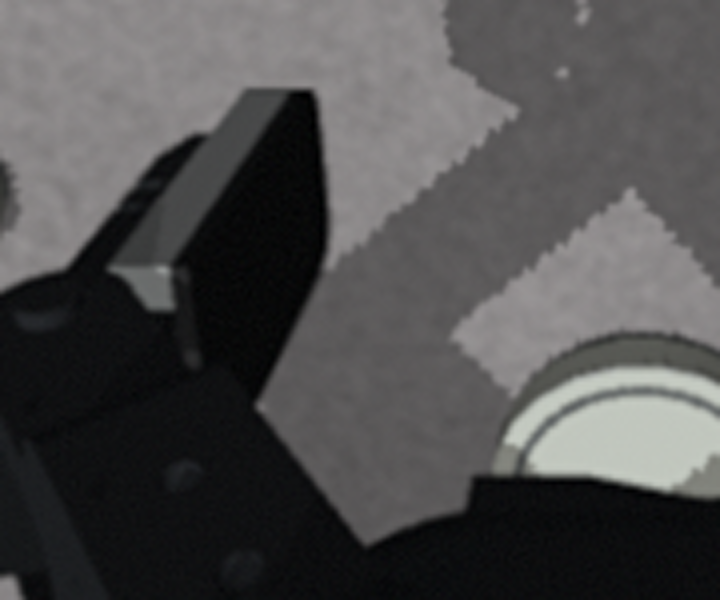

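The pad tips match the 13 mm setback when open, so the TCP is the shut-finger end. At 50 mm opening the ends sit about 3 mm behind it, so I'll grip with the TCP at z of about 0.003.

Request:
apply_moves(
  commands=[
    {"linear":[0,0.002,0.015],"delta_rot":[0,0,0.4],"fingers":0},
    {"linear":[0,0.0042,0.04],"delta_rot":[0,0,0.4],"fingers":0},
    {"linear":[0,0.0042,0.065],"delta_rot":[0,0,0.4],"fingers":0},
    {"linear":[0,0.0042,0.09],"delta_rot":[0,0,0.4],"fingers":0},
    {"linear":[0,0.0042,0.105],"delta_rot":[0,0,0.4],"fingers":0},
    {"linear":[0,0.0042,0.112],"delta_rot":[0,0,0.4],"fingers":0},
    {"linear":[0,0.0042,0.112],"delta_rot":[0,0,0.4],"fingers":0},
    {"linear":[0,0.0042,0.112],"delta_rot":[0,0,0.4],"fingers":0},
  ],
)

```text
time: 3.4
tool_pos: [0.621, -0.2015, 0.0198]
tool_rot: [0.001, 0.972, 0.235, 0.001]
contact_force: [-0.1, 0.0, 0.6]
gripper_width: 1.003
```

```bash
python3 - <<'E'
from h import *
st=state();print(st['time'],st['tool_pos'],st['contact_force'])
im=eyes.grab_frame('wrist'); cv2.imwrite('pics/w2.png',im[:,:,::-1])
print(togo([.620,-.2002,.003],np.radians(-62.7),st),proj('wrist',[.62,-.2002,.016],st))
E
```

```text
3.4 [ 0.6210261  -0.20149237  0.01977917] [-0.06831055  0.010393    0.56409689]
(array([-0.00034029, -0.0016426 ,  0.01677646]), array([ 0.08197045, -0.0649972 , -0.07707491])) [254.05240612 245.07411565]
```

View pics/w2.png

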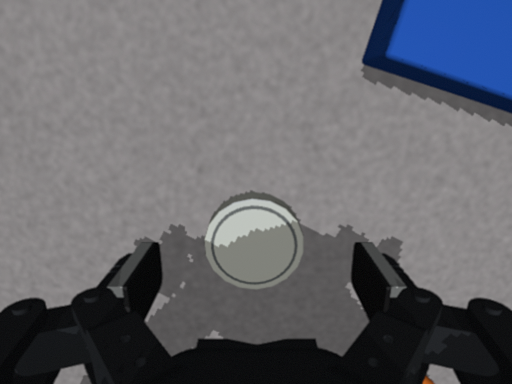

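The lid ring is centred at (254,245), matching the prediction of (254,245). I'll lower and close.

Request:
apply_moves(
  commands=[
    {"linear":[0,-0.0016,0.008],"delta_rot":[0,0,0],"fingers":0},
    {"linear":[0,-0.0016,0.0165],"delta_rot":[0,0,0],"fingers":0},
    {"linear":[0,-0.0016,0.0165],"delta_rot":[0,0,0],"fingers":0},
    {"linear":[0,-0.0016,0.0165],"delta_rot":[0,0,0],"fingers":255},
    {"linear":[0,-0.0016,0.0165],"delta_rot":[0,0,0],"fingers":255},
    {"linear":[0,-0.0016,0.0165],"delta_rot":[0,0,0],"fingers":255},
    {"linear":[0,-0.0016,0.0165],"delta_rot":[0,0,0],"fingers":255},
    {"linear":[0,-0.0016,0.0165],"delta_rot":[0,0,0],"fingers":255},
  ],
)

```text
time: 4.25
tool_pos: [0.6202, -0.2001, 0.0031]
tool_rot: [0.001, 0.972, 0.235, 0.001]
contact_force: [0.2, 0.2, 3.2]
gripper_width: 0.557
```

```bash
python3 - <<'E'
from h import *
st=state();print(st['time'],st['tool_pos'],st['contact_force'],st['gripper_width'])
im=eyes.grab_frame('wrist'); cv2.imwrite('pics/w3.png',im[:,:,::-1])
E
```

```text
4.25 [ 0.62016725 -0.20007836  0.00308071] [0.17366897 0.21463823 3.1594711 ] 0.5574553193554506
```

View pics/w3.png

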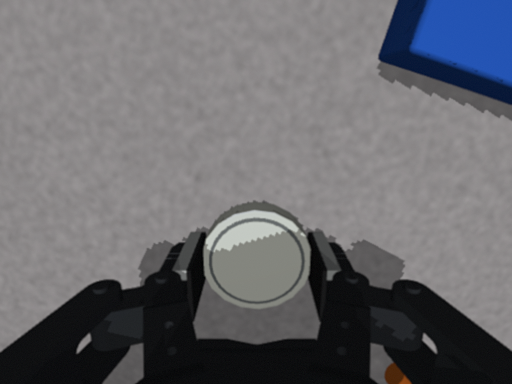

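The dish is between the pads, lid centre (256,259), pads on both sides. I'll lift it and travel to a viewing pose beside the feeder.

Request:
apply_moves(
  commands=[
    {"linear":[0,0,-0.015],"delta_rot":[0,0,0],"fingers":255},
    {"linear":[0,0,-0.05],"delta_rot":[0,0,0],"fingers":255},
    {"linear":[0,0,-0.09],"delta_rot":[0,0,0],"fingers":255},
    {"linear":[0.002,-0.015,-0.13],"delta_rot":[0,0,0],"fingers":255},
    {"linear":[0.007,-0.045,-0.155],"delta_rot":[0,0,0],"fingers":255},
    {"linear":[0.013,-0.085,-0.165],"delta_rot":[0,0,0],"fingers":255},
    {"linear":[0.02,-0.128,-0.167],"delta_rot":[0,0,0],"fingers":255},
    {"linear":[0.027,-0.17,-0.167],"delta_rot":[0,0,0],"fingers":255},
  ],
)

```text
time: 5.1
tool_pos: [0.5653, -0.035, 0.1709]
tool_rot: [0.0, 0.972, 0.235, 0.001]
contact_force: [0.8, 0.7, -0.1]
gripper_width: 0.557
```

Request:
apply_moves(
  commands=[
    {"linear":[0.006,-0.04,0],"delta_rot":[0,0,0],"fingers":255},
    {"linear":[0.012,-0.08,0],"delta_rot":[0,0,0],"fingers":255},
    {"linear":[0.018,-0.12,0],"delta_rot":[0,0,0],"fingers":255},
    {"linear":[0.024,-0.155,0],"delta_rot":[0,0,0],"fingers":255},
    {"linear":[0.028,-0.18,0],"delta_rot":[0,0,0],"fingers":255},
    {"linear":[0.03,-0.19,0],"delta_rot":[0,0,0],"fingers":255},
    {"linear":[0.03,-0.1915,0],"delta_rot":[0,0,0],"fingers":255},
    {"linear":[0.03,-0.1915,0],"delta_rot":[0,0,0],"fingers":255},
  ],
)

```text
time: 5.9
tool_pos: [0.505, 0.1472, 0.1694]
tool_rot: [0.0, 0.972, 0.235, 0.0]
contact_force: [-0.4, 0.6, -1.2]
gripper_width: 0.553
```

```bash
python3 - <<'E'
from h import *
st=state();print(st['time'],st['tool_pos'],st['joint_pos'],st['contact_force'],st['gripper_width'])
im=eyes.grab_frame('wrist'); cv2.imwrite('pics/w4.png',im[:,:,::-1])
np.save('st4.npy',np.r_[st['tool_pos'],st['tool_rot']])
c,s=np.cos(.476),np.sin(.476)
for l in ((1,1),(1,-1),(-1,-1),(-1,1)):
    a=np.array(l)*.065; print(l,proj('wrist',[.5845+c*a[0]-s*a[1],.1877+s*a[0]+c*a[1],.008],st))
print('lid',proj('wrist',[.5845,.1877,.074],st))
E
```

```text
5.9 [0.50499134 0.1472178  0.16938612] [ 1.42450886e-01 -1.39560684e-01  1.90415627e+00 -6.08131890e-04
  1.37685150e+00  1.23843006e+00] [-0.35610766  0.63740071 -1.1793028 ] 0.5532906514695276
(1, 1) [179.81162602  -7.7876749 ]
(1, -1) [334.52085035  -8.14571194]
(-1, -1) [326.45580138 145.34703255]
(-1, 1) [188.28139922 145.62267265]
lid [257.48677571  66.9309897 ]
```

View pics/w4.png

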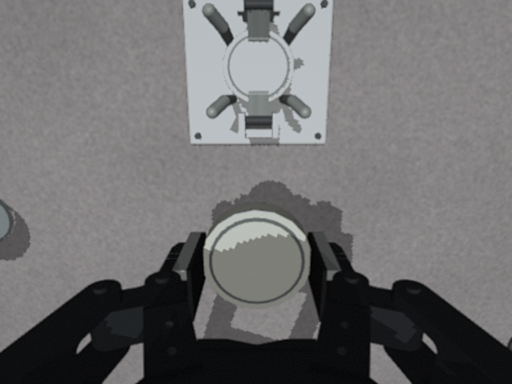

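The wrist view shows the feeder square to the tool, base corners at (191,144) and (326,144), stack lid centred near (259,67), and the held dish level at (257,259). I'll refine the lid centre, the yaw and the held offset.

```bash
python3 - <<'E'
from h import *
a=np.load('st4.npy'); st=dict(tool_pos=a[:3],tool_rot=a[3:])
crop('pics/w4.png','pics/w4c.png',170,0,350,150,4)
Rt=q2R(st['tool_rot'])
print('held pred',proj('wrist',st['tool_pos']+Rt.apply([0,0,-.013]),st))
print('lid obs',atz('wrist',(259,67),.074,st)); p,q=atz('wrist',(191,144),.008,st),atz('wrist',(326.5,144),.008,st)
print(p,q,np.linalg.norm(p-q),np.degrees(np.arctan2(*(q-p)[1::-1])),'centre',(p+q)/2+.065*np.array([np.cos(.476),np.sin(.476),0]))
E
```

```text
held pred [257.40551794 261.41583887]
lid obs [0.58493684 0.18674934 0.074     ]
[0.49950983 0.2140276  0.008     ] [0.55762757 0.10075118 0.008     ] 0.1273154247545197 -62.83940000274122 centre [0.58634297 0.18717418 0.008     ]
```

View pics/w4c.png

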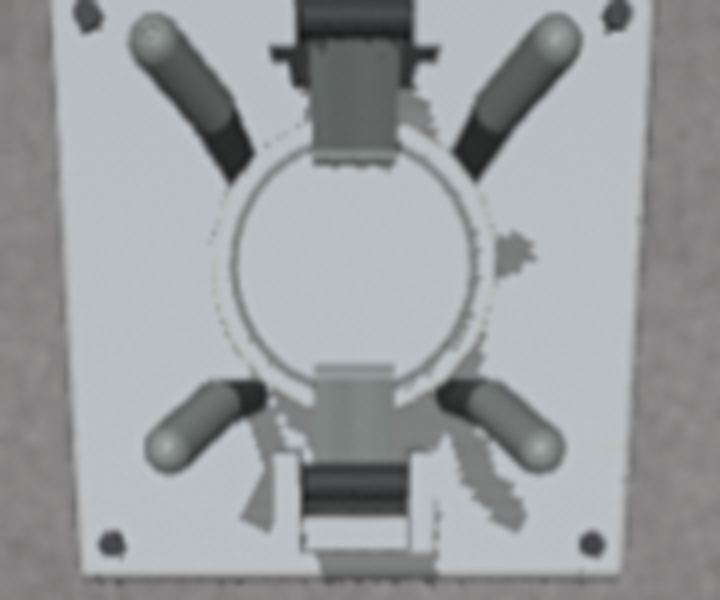

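Request:
apply_moves(
  commands=[
    {"linear":[0.02,0,0],"delta_rot":[0,0,0],"fingers":255},
    {"linear":[0.05,0.001,0],"delta_rot":[0,0,0],"fingers":255},
    {"linear":[0.075,0.0013,0],"delta_rot":[0,0,0],"fingers":255},
    {"linear":[0.089,0.0013,0.005],"delta_rot":[0,0,0],"fingers":255},
    {"linear":[0.089,0.0013,0.02],"delta_rot":[0,0,0],"fingers":255},
    {"linear":[0.089,0.0013,0.035],"delta_rot":[0,0,0],"fingers":255},
    {"linear":[0.089,0.0013,0.04],"delta_rot":[0,0,0],"fingers":255},
    {"linear":[0.089,0.0013,0.04],"delta_rot":[0,0,0],"fingers":255},
  ],
)

```text
time: 6.75
tool_pos: [0.5827, 0.1865, 0.1268]
tool_rot: [-0.0, 0.972, 0.235, -0.002]
contact_force: [-0.0, 0.6, -0.7]
gripper_width: 0.554
```

```bash
python3 - <<'E'
from h import *
st=state();print(st['time'],st['tool_pos'],st['contact_force'],st['gripper_width'])
for n in ('scene','wrist'):
    im=eyes.grab_frame(n); cv2.imwrite(f'pics/{n}5.png',im[:,:,::-1])
crop('pics/scene5.png','pics/s5c.png',270,90,400,230,5)
print(togo([.585,.187,.051],np.radians(-62.7),st))
E
```

```text
6.75 [0.58269399 0.18652302 0.12678819] [-0.02096902  0.60193454 -0.7488628 ] 0.5538519752871205
(array([0.00257946, 0.00071508, 0.07577751]), array([-0.06509833,  0.23452533, -0.11384228]))
```

View pics/s5c.png

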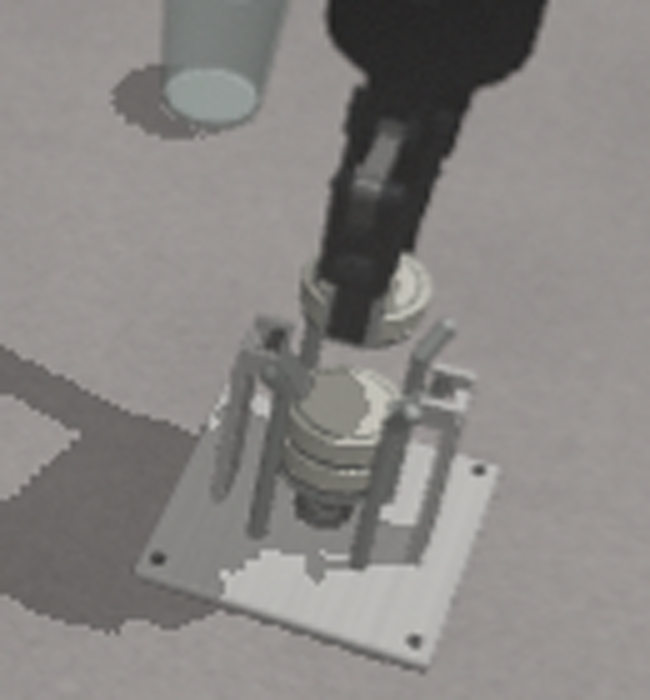

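View pics/wrist5.png

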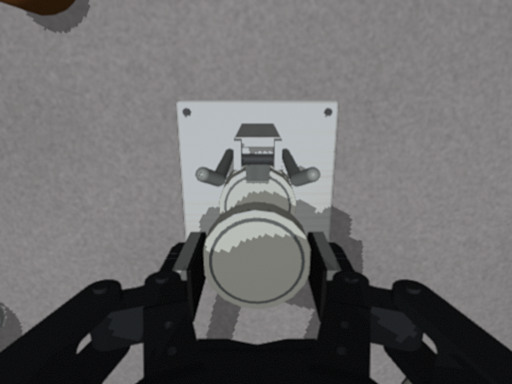

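The posts are symmetric about column 258 and the held dish is at 257, level and above the post tops. I'll descend with a small x correction.

Request:
apply_moves(
  commands=[
    {"linear":[0.0015,0.0003,0.006],"delta_rot":[0,0,0],"fingers":255},
    {"linear":[0.002,0.0005,0.012],"delta_rot":[0,0,0],"fingers":255},
    {"linear":[0.002,0.0005,0.018],"delta_rot":[0,0,0],"fingers":255},
    {"linear":[0.002,0.0005,0.024],"delta_rot":[0,0,0],"fingers":255},
    {"linear":[0.002,0.0005,0.03],"delta_rot":[0,0,0],"fingers":255},
    {"linear":[0.002,0.0005,0.036],"delta_rot":[0,0,0],"fingers":255},
    {"linear":[0.002,0.0005,0.042],"delta_rot":[0,0,0],"fingers":255},
    {"linear":[0.002,0.0005,0.048],"delta_rot":[0,0,0],"fingers":255},
  ],
)

```text
time: 7.65
tool_pos: [0.5868, 0.1879, 0.081]
tool_rot: [-0.0, 0.972, 0.235, 0.0]
contact_force: [-0.5, -0.0, 1.8]
gripper_width: 0.551
```

```bash
python3 - <<'E'
from h import *
st=state();print(st['time'],st['tool_pos'],st['contact_force'],st['ft_torque'],st['gripper_width'])
for n in ('scene','wrist'):
    im=eyes.grab_frame(n); cv2.imwrite(f'pics/{n}6.png',im[:,:,::-1])
a=cv2.imread('pics/scene6.png')[120:230,280:390]; b=cv2.imread('pics/wrist6.png')[100:320,150:370]
cv2.imwrite('pics/c6.png',np.hstack([cv2.resize(a,(400,400),interpolation=2),cv2.resize(b,(400,400))]))
print(togo([.585,.187,.051],np.radians(-62.7),st))
E
```

```text
7.65 [0.58677231 0.18786796 0.08102139] [-0.53575374 -0.01718037  1.76590531] [-0.03412531  0.04677989 -0.02121441] 0.5509185616436023
(array([-1.98495804e-03, -4.16478536e-05,  3.00206026e-02]), array([ 0.0053129, -0.0227211, -0.0786649]))
```

View pics/c6.png

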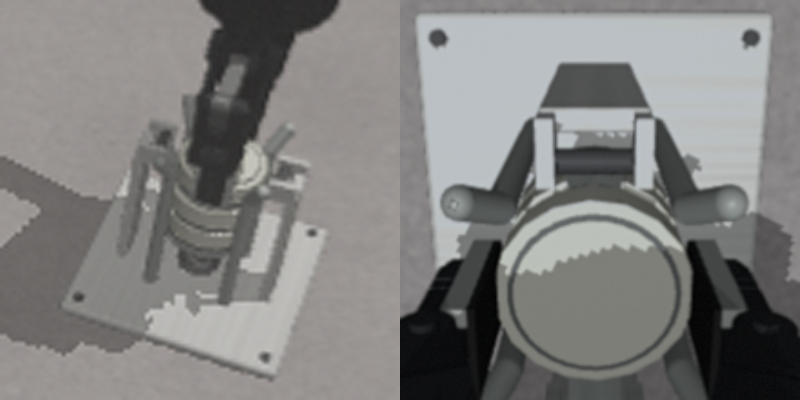

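The dish is between the posts and level, with only 2 N of force. I'll push down, taking back the 2 mm in x.

Request:
apply_moves(
  commands=[
    {"linear":[-0.001,0,0.004],"delta_rot":[0,0,0],"fingers":255},
    {"linear":[-0.002,0,0.009],"delta_rot":[0,0,0],"fingers":255},
    {"linear":[-0.002,0,0.014],"delta_rot":[0,0,0],"fingers":255},
    {"linear":[-0.002,0,0.019],"delta_rot":[0,0,0],"fingers":255},
    {"linear":[-0.002,0,0.024],"delta_rot":[0,0,0],"fingers":255},
    {"linear":[-0.002,0,0.028],"delta_rot":[0,0,0],"fingers":255},
    {"linear":[-0.002,0,0.03],"delta_rot":[0,0,0],"fingers":255},
    {"linear":[-0.002,0,0.03],"delta_rot":[0,0,0],"fingers":255},
  ],
)

```text
time: 8.55
tool_pos: [0.5862, 0.1873, 0.0529]
tool_rot: [-0.0, 0.972, 0.235, 0.002]
contact_force: [-1.1, -0.5, 7.4]
gripper_width: 0.556
```

```bash
python3 - <<'E'
from h import *
st=state();print(st['time'],st['tool_pos'],st['contact_force'],st['ft_torque'],st['gripper_width'])
for n in ('scene','wrist'):
    im=eyes.grab_frame(n); cv2.imwrite(f'pics/{n}7.png',im[:,:,::-1])
a=cv2.imread('pics/scene7.png')[120:230,280:390]; b=cv2.imread('pics/wrist7.png')[100:320,150:370]
cv2.imwrite('pics/c7.png',np.hstack([cv2.resize(a,(400,400),interpolation=2),cv2.resize(b,(400,400))]))
E
```

```text
8.55 [0.58617306 0.18731912 0.05287681] [-1.06416953 -0.54117576  7.4251641 ] [0.06589634 0.04508929 0.00452429] 0.555604590155339
```

View pics/c7.png

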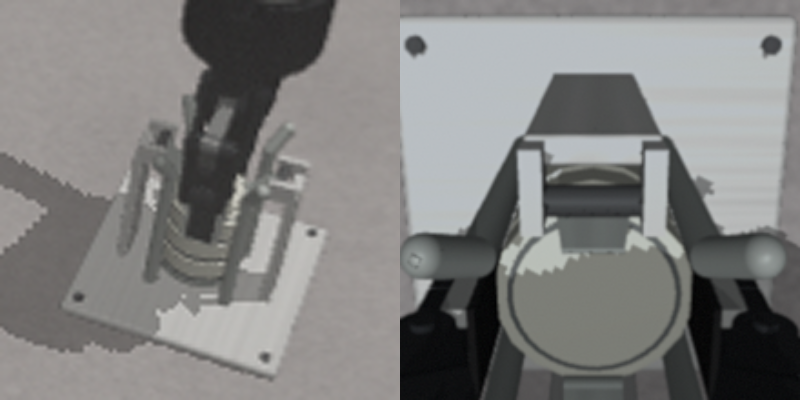

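Both flaps show over the lid rim (far one at (600,235), near one at (590,385) in the crop), at 7.4 N with the underside near 50 mm. I'll push 2 mm more, then open.

Request:
apply_moves(
  commands=[
    {"linear":[-0.001,0,0.001],"delta_rot":[0,0,0],"fingers":255},
    {"linear":[-0.001,0,0.0025],"delta_rot":[0,0,0],"fingers":255},
    {"linear":[-0.001,0,0.0025],"delta_rot":[0,0,0],"fingers":255},
    {"linear":[-0.001,0,0.0025],"delta_rot":[0,0,0],"fingers":255},
    {"linear":[-0.001,0,0.0025],"delta_rot":[0,0,0],"fingers":255},
    {"linear":[-0.001,0,0.0025],"delta_rot":[0,0,0],"fingers":255},
    {"linear":[-0.001,0,0.0025],"delta_rot":[0,0,0],"fingers":255},
    {"linear":[-0.001,0,0.0025],"delta_rot":[0,0,0],"fingers":255},
  ],
)

```text
time: 9.45
tool_pos: [0.5862, 0.1873, 0.0513]
tool_rot: [-0.0, 0.972, 0.235, 0.003]
contact_force: [0.4, 2.2, 8.6]
gripper_width: 0.554
```

Request:
apply_moves(
  commands=[
    {"linear":[0,0,0],"delta_rot":[0,0,0],"fingers":120},
    {"linear":[0,0,0],"delta_rot":[0,0,0],"fingers":60},
    {"linear":[0,0,0],"delta_rot":[0,0,0],"fingers":40},
    {"linear":[0,0,0],"delta_rot":[0,0,0],"fingers":40},
    {"linear":[0,0,0],"delta_rot":[0,0,0],"fingers":40},
    {"linear":[0,0,0],"delta_rot":[0,0,0],"fingers":40},
    {"linear":[0,0,0],"delta_rot":[0,0,0],"fingers":40},
    {"linear":[0,0,0],"delta_rot":[0,0,0],"fingers":40},
  ],
)

```text
time: 10.25
tool_pos: [0.5838, 0.1864, 0.0486]
tool_rot: [0.0, 0.972, 0.235, -0.0]
contact_force: [0.2, 0.4, 0.2]
gripper_width: 0.843
```

```bash
python3 - <<'E'
from h import *
st=state();print(st['time'],st['tool_pos'],st['contact_force'],st['gripper_width'])
im=eyes.grab_frame('wrist'); cv2.imwrite('pics/w8.png',im[:,:,::-1])
E
```

```text
10.25 [0.58379433 0.18641222 0.04856078] [0.23911614 0.36019255 0.19928241] 0.8429857245546735
```

View pics/w8.png

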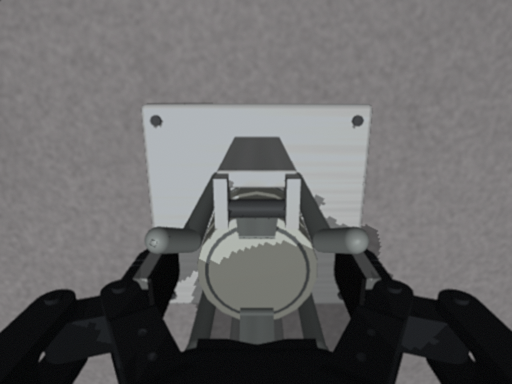

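The fingers are open (contact force about 0 N) and both flaps lie over the lid, at (257,230) and (257,315). I'll retreat straight up.

Request:
apply_moves(
  commands=[
    {"linear":[0,0,-0.005],"delta_rot":[0,0,0],"fingers":40},
    {"linear":[0,0,-0.015],"delta_rot":[0,0,0],"fingers":40},
    {"linear":[0,0,-0.03],"delta_rot":[0,0,0],"fingers":40},
    {"linear":[0,0,-0.05],"delta_rot":[0,0,0],"fingers":40},
    {"linear":[0,0,-0.08],"delta_rot":[0,0,0],"fingers":40},
    {"linear":[-0.01,0,-0.11],"delta_rot":[0,0,0],"fingers":40},
    {"linear":[-0.03,0,-0.13],"delta_rot":[0,0,0],"fingers":40},
    {"linear":[-0.06,0,-0.14],"delta_rot":[0,0,0],"fingers":40},
  ],
)

```text
time: 11.1
tool_pos: [0.5323, 0.1592, 0.1937]
tool_rot: [0.0, 0.972, 0.236, 0.004]
contact_force: [-0.1, -1.1, -0.5]
gripper_width: 0.84
```

Request:
apply_moves(
  commands=[
    {"linear":[-0.02,0,0],"delta_rot":[0,0,0],"fingers":40},
    {"linear":[-0.03,0,0],"delta_rot":[0,0,0],"fingers":40},
    {"linear":[-0.03,0,0],"delta_rot":[0,0,0],"fingers":40},
    {"linear":[-0.03,0,0],"delta_rot":[0,0,0],"fingers":40},
    {"linear":[-0.03,0,0],"delta_rot":[0,0,0],"fingers":40},
    {"linear":[-0.03,0,0],"delta_rot":[0,0,0],"fingers":40},
    {"linear":[-0.03,0,0],"delta_rot":[0,0,0],"fingers":40},
    {"linear":[-0.03,0,0],"delta_rot":[0,0,0],"fingers":40},
  ],
)

```text
time: 11.9
tool_pos: [0.504, 0.1454, 0.1884]
tool_rot: [-0.0, 0.972, 0.235, -0.0]
contact_force: [-0.3, -0.2, 0.2]
gripper_width: 0.847
```

```bash
python3 - <<'E'
from h import *
st=state();print(st['time'],st['tool_pos'],st['contact_force'])
for n in ('scene','wrist'):
    im=eyes.grab_frame(n); cv2.imwrite(f'pics/{n}9.png',im[:,:,::-1])
a=cv2.imread('pics/scene9.png')[120:230,280:390]; b=cv2.imread('pics/wrist9.png')[0:180,170:350]
cv2.imwrite('pics/c9.png',np.hstack([cv2.resize(a,(400,400),interpolation=2),cv2.resize(b,(400,400))]))
for z in (.066,.074,.082,.09): print(z,proj('wrist',[.585,.187,z],st),proj('scene',[.585,.187,z]),'lid width px',50e-3*324/((st['tool_pos'][2]+.142-z)/.9594))
E
```

```text
11.9 [0.50398565 0.14538304 0.18842963] [-0.34742721 -0.22604724  0.24280297]
0.066 [257.12320844  66.9618786 ] [338.57825979 173.51104399] lid width px 58.776621361048946
0.074 [257.13468432  66.15783916] [339.22104745 170.71508196] lid width px 60.61031342834
0.082 [257.14691401  65.30102417] [339.87172562 167.88604923] lid width px 62.5621036208715
0.09 [257.15997428  64.38606303] [340.53044612 165.0233295 ] lid width px 64.64378064810383
```

View pics/c9.png

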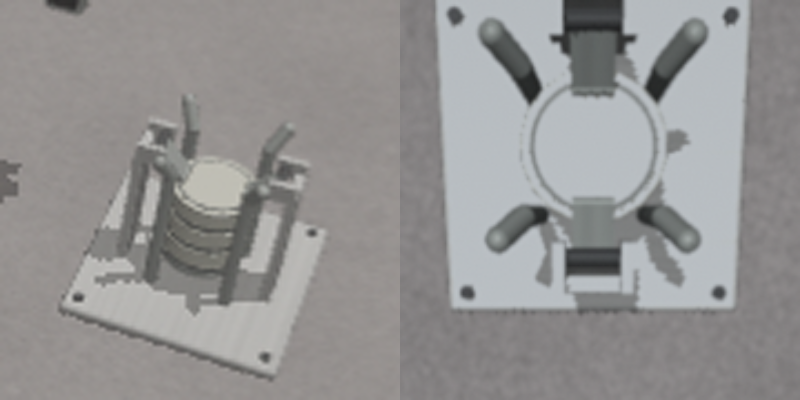

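The scene view shows three dishes stacked. The top lid is at (339.5,171.3), which puts it about 73 mm up (underside about 57 mm, 58 expected). It is level and centred, with both flaps over it, and the robot is clear. Handing in.

```bash
python3 -c "
from plant import job_done; print(job_done())"
```

```text
the job is handed in; nothing more can be done
None
```

I loaded the loose 50 mm dish into the feeder and handed the job in at about 12 s of the 38 s allowed. I gripped it across y, lowered it between the posts, pushed it down until both flaps snapped back over its lid, let go and backed the arm off.

- **Height and position:** after release the scene view put the top lid at about 73 mm, so its underside is at about 57 mm against the 58 mm expected. The lid looks level and within about 1–2 mm of the stack axis.
- **Flaps:** the last wrist and scene views show three dishes stacked with both flaps lying over the lid.
- **Forces:** the highest push I read, at the ends of moves, was about 9 N. The arm was clear afterwards, reading about 0.5 N of sensor noise.
- **Not checked directly:** I could not read the follower joint. I infer from the lid height that it is pushed down about 17 mm.
- **Small disagreements:** the measured tool position was up to 3 mm off the commanded one just after moves, and the fingers read about 47 mm on the 50 mm dish. Neither affected the result.

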